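# Weigh two rover wheels by hand and show the heavier to the inspection camera

## Robot

A 6-joint arm with a two-finger parallel gripper is mounted at the origin on the work surface. World frame = base frame: x ahead of the robot, y to its left, z up, the work surface at z = 0. Lengths are in mm, angles in degrees, forces in N, time in s.
With the tool pointing down it reaches from about 350 to 925 mm from the base axis. Payload 6.4 kg.
Tool frame: the origin (TCP) lies between the finger pads; the fingertips stand manip.finger_overhang ahead of it and the grasp point (between the pads) lies 8 mm behind it (manip.finger_overhang is the distance from the TCP to the fingertips, in mm); z points along the fingers, y is the line along which they close (so a half turn about z gives the same grasp; the last joint's range is limited). The gripper opens to 94 mm and grips with 3 to 60 N. Pads are 16 mm wide; open, the fingers measure 119 mm over their backs; the gripper's body (75 mm by 177 mm) begins 78 mm behind the grasp point.
Start: joints at [65.655, 14.043, 89.255, -0, 76.702, -9.975], TCP at [161.313, 629.676, 216.455] pointing down, gripper open.
Joint ranges: [-179.41, 179.41], [-58.25, 129.5], [7.25, 145.43], [-54.29, 234.29], [11.92, 165.04], [-157.13, 157.13]. Speed limits (degrees/s): [147.25, 147.25, 180, 180, 180, 180].

## Interface

Orientations are given as [roll, pitch, yaw] about the fixed x, y, z axes, in that order (R = Rz(yaw) Ry(pitch) Rx(roll)).
In Python, from plant import manip gives the robot as it stands.
- The arm moves only by the shell command python3 nudge.py FILE [OPENING], which reads ROWS from the file FILE. ROWS is a JSON list of rows, 1 to 20 of them, each of 6 numbers: dx, dy, dz in units of 5 mm, then a rotation vector rx, ry, rz in degrees; each row shifts and turns the commanded pose from where the row before left it, along the tool's axes as they then stand; what a row does not reach is not made up. A row lasts 1/12 s, in which the tool goes at most 41.7 mm and 7.16 degrees, less where a joint would pass 70% of its speed; a pose out of reach is approached as far as the arm can. OPENING is the finger opening in mm, set as the command begins (- or left out keeps the last). The fingers move at their own pace and stop on an object; the grip force is fixed at half the most. Time passes only in rows, so rows that do not move let the fingers close. It prints the time, the measured TCP pose, the force, the opening and the grip force at its end. Input that does not fit is refused with a message, and nothing moves.
- manip.get_obs(): the state, without advancing time (a new reading comes with each control period).
- manip.grab_frame(name): name is "scene" or "side" or "wrist"; returns a dict with "frame" (384x512x3 uint8, blue, green, red), "fov_y" (degrees; the focal length in pixels is half the picture's height over the tangent of half this angle, whatever the lens; pixels are square), "cx", "cy" (the principal point, pixels), "extrinsics" (4x4, takes a point from camera to world coordinates); the wrist camera has in their place "mount" (4x4, takes a point from camera to tool coordinates, whose origin is the TCP and whose axes are the flange's). Camera axes: x right, y up, looking along -z (the intrinsics and any distortion apply to the point x, -y, -z); pixel columns grow to the right and rows downward; lengths in mm; the calibration is good to about 2 mm. A picture is of the moment at which its call begins: read the wrist's pose just before it. There is no depth.
- manip.job_done(): hands the job in; it is judged then, once.
The state is a dict: "t": time; "joint_positions": joint angles; "joint_vel": joint speeds; "joint_efforts": joint torques, N m; "ee_pos": TCP position; "ee_rot": TCP orientation; "contact_force": force on the tool from outside, world axes, zero at the start; "ft_torque": the same for the moment, N m; "opening": finger opening in mm; "grip_force": force on a finger pad.
Only numpy, scipy, OpenCV 4.12 (cv2) and the standard library are available. Lean on these libraries where they do the work, as an engineer would, in place of code of your own. Each camera call takes 0.05 s, during which the arm holds its last target. There are 200 camera calls.

## Task

Get the upward-looking inspection camera ready by lifting off its yellow dust cap and hanging the cap by its loop on the hook of the steel stand. Then lift each of the two identical-looking rover wheels in turn clear of the tray to feel which is the heavier, the one with the metal core. Finish while holding the heavier wheel still and level, hub up, centred about 6 cm above the camera lens, with the lighter wheel back upright in its own nest and the cap still on its hook; do not bump the camera, tip a wheel over or disturb the other things on the bench.

Things in the scene. Friction and masses are not known exactly. Their poses are not given: they have to be found in the camera images.
- camera: inspection camera looking straight up, fixed to the bench: black box 84 x 84 x 50 mm high with an aluminium collar on top, 52 mm across and 10 mm high, that carries the white light ring and the glass lens; origin at the centre of the underside, z up
- lens (a point): centre of the camera's lens glass, on top of the collar, 60 mm above the bench; z up
- cap: loose yellow dust cap (90 g) over the camera's collar, its edge on the box top: skirt 69 mm across, 61 inside, 18 deep, under a 3 mm roof (lift straight up 20 mm or more). On the roof a loop handle of 7 mm bar, in the cap's y-z plane (its opening is seen along the cap's x), 41 mm wide inside and 33 high inside under its peak. Origin at the centre of the skirt's lower edge, z up
- loop (a point): inside top of the cap's loop, where the hook bears: 54.5 mm above the cap's origin, on its axis
- stand: steel hook stand fixed to the bench: base 150 x 90 x 12 mm, from 40 mm before to 110 mm behind the origin along x; an 8 mm post 65 mm behind the origin (at the stand's +x) rises to 184 mm and bends into a level arm of 8 mm bar along the stand's -x, over the origin, that turns up at its end. Origin on the bench under the hook seat
- hook_seat (a point): upper side of the hook's level arm, 184 mm above the bench, straight above the stand's origin: the inside top of the loop rests here; the axes are the stand's
- hook_tip (a point): top of the hook's upturned end, 36 mm from the hook seat along the stand's -x and 12 mm higher; nothing of the stand is higher
- tray: grey tray fixed to the bench, 104 mm (x) by 206 mm (y) by 8 mm high, with two nests 110 mm apart along its y, each a blue octagonal rim 71 mm across inside and 6 mm high. One wheel stands in each, hub up, within 1.5 mm of the nest's centre; which nest holds the heavier is drawn afresh each time. Origin at the centre of the underside
- nest_1 (a point): centre of the nest floor at the tray's -y end, 8 mm above the bench. On it a wheel: cream and black, 64 mm across, 26 mm thick, lying flat, with a round aluminium hub 26 mm across rising 30 mm from its upper face (grip it there), top 56 mm above this point. Wheels look alike, mass 140 to 450 g, the heavier at least 65 g more than the other
- nest_2 (a point): the same for the nest at the tray's +y end, with the other wheel
- tab (a point): centre of the top of the black grip tab that stands on the loop's peak, 95.5 mm above the cap's origin: 10 mm thick along the cap's x, 24 mm wide along its y, 34 mm of it free above the loop; to be pinched from above across its thickness; the axes are the cap's
- screwdriver: bystander: loose screwdriver lying on the bench near the robot, red handle, about 200 mm long; origin at its middle underside, x along it
- tape: bystander: black ring (roll) 70 mm across, 19 mm high, lying flat; origin at the centre of its underside
- parts_cup: bystander: white plastic cup 70 mm across the rim, 50 mm high; origin at the centre of its underside
- screw_jar: bystander: lidded jar 52 mm across, 55 mm high; origin at the centre of its underside
- mouse: bystander: round black computer mouse 62 mm across, 35 mm high; origin at the centre of its underside
- multimeter: bystander: yellow multimeter 160 mm (x) by 78 mm by 42 mm high, lying on its back; origin at the centre of its underside

How it is judged:
By the outcome, as a careful person would: the job done as asked, in the order asked, and still so for the second after the job is handed in, while the arm keeps its last pose, push and grip.
It also fails if it takes over 72 s, if anything falls off the work surface, if the arm or the gripper's body presses on something with over 40 N, if the wrist force passes 120 N, or if a joint passes its speed limit or range.

## Working session

There is one attempt and no reset: what is moved stays moved. The work goes in short steps, Python scripts to look and compute and a shell command to move; the robot and the scene stay as the last step left them, time stands still between calls to the robot, and variables do not carry over. Pictures are saved under pics/ and viewed, at most 10 in all, crops included, and the job is handed in when it is done.

```bash
ls; mkdir -p pics; python3 - <<'E'
from plant import manip
import cv2,numpy as np
print(manip.get_obs(), manip.finger_overhang)
for n in ("scene","side","wrist"):
    f=manip.grab_frame(n); cv2.imwrite(f"pics/{n}0.png",f["frame"])
    print(n,{k:(np.round(v,3).tolist() if not isinstance(v,str) else v) for k,v in f.items() if k!="frame"})
E
```

```text
nudge.py
pics
plant.py
{'t': 0.0, 'joint_positions': array([ 6.56553345e+01,  1.40837779e+01,  8.93231878e+01, -3.15007143e-04,
        7.67002406e+01, -9.97619799e+00]), 'joint_vel': array([0.02953178, 0.0947336 , 0.04083353, 0.05019825, 0.03957348,
       0.110273  ]), 'joint_efforts': array([-2.04564887e-03, -4.15828514e+01, -3.14604986e+01,  6.84479973e-02,
        3.31892527e-02, -1.64925841e-04]), 'ee_pos': array([161.07249805, 629.14432171, 215.36530914]), 'ee_rot': array([-1.79894362e+02, -1.82705158e-02,  1.65631588e+02]), 'contact_force': array([-0.37424496,  0.18950737,  0.11031228]), 'ft_torque': array([0.00748333, 0.01600103, 0.03283647]), 'grip_force': 0.0, 'opening': 94.00584496816235} 11.0
scene {'fov_y': 56.283, 'cx': 254.834, 'cy': 189.127, 'extrinsics': [[-0.821, -0.326, 0.469, 1017.231], [0.571, -0.45, 0.686, 683.529], [-0.013, 0.831, 0.556, 711.015], [0.0, 0.0, 0.0, 1.0]]}
side {'fov_y': 43.508, 'cx': 253.079, 'cy': 197.295, 'extrinsics': [[0.958, 0.19, -0.215, 150.804], [-0.287, 0.675, -0.68, -1169.059], [0.016, 0.713, 0.701, 1340.956], [0.0, 0.0, 0.0, 1.0]]}
wrist {'fov_y': 70.261, 'cx': 255.501, 'cy': 194.07, 'mount': [[-0.002, 0.965, 0.261, 75.557], [1.0, 0.001, 0.0, -1.064], [0.0, 0.261, -0.965, -168.762], [0.0, 0.0, 0.0, 1.0]]}
```
View at most 10 pictures. Combine scene and side? Each within 800x600. View scene at 780x585.

```bash
python3 - <<'E'
import cv2
for n in ("scene","side"):
    cv2.imwrite(f"pics/{n}0b.png",cv2.resize(cv2.imread(f"pics/{n}0.png"),(768,576),interpolation=cv2.INTER_CUBIC))
E
```

View pics/scene0b.png

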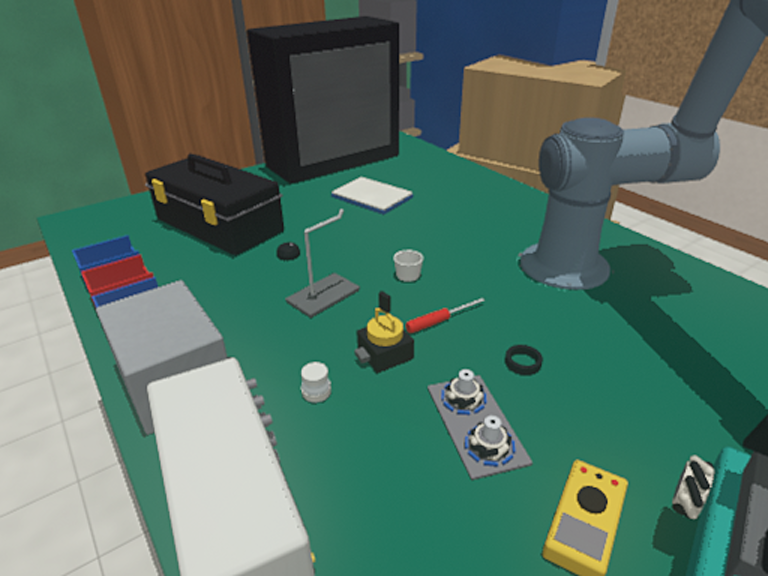

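View pics/side0b.png

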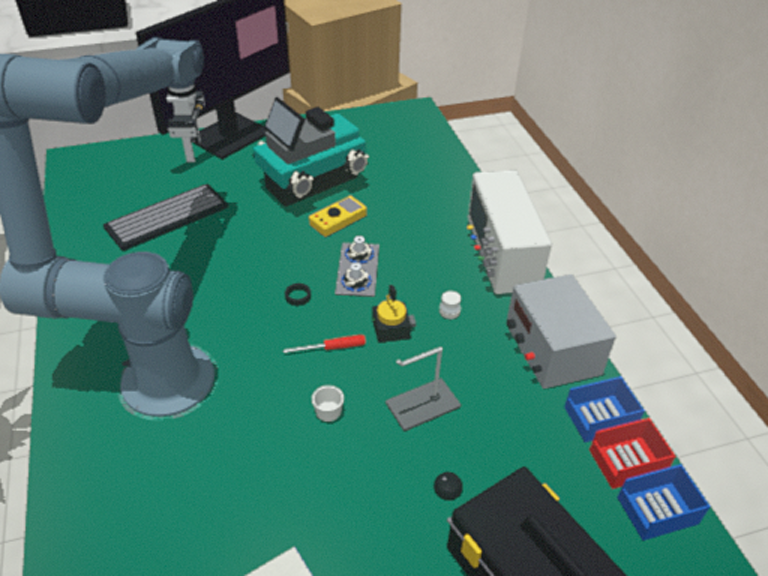

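The scene view (1.5×) shows the tab top at (385,293), hub tops at (465,374) and (492,421), the hook tip at (342,212) and the bend at (307,230). In the side view the same points are tab (392,288), hubs (359,239) and (357,267), hook tip (399,362), bend (439,349).

```bash
cat > h.py <<'E'
import numpy as np, cv2
from scipy.spatial.transform import Rotation as R
from scipy.optimize import least_squares
def toolT(o):
    T=np.eye(4); T[:3,:3]=R.from_euler("xyz",o["ee_rot"],degrees=True).as_matrix(); T[:3,3]=o["ee_pos"]; return T
CAM={"scene":(56.283,254.834,189.127,[[-0.821,-0.326,0.469,1017.231],[0.571,-0.45,0.686,683.529],[-0.013,0.831,0.556,711.015],[0,0,0,1]]),
"side":(43.508,253.079,197.295,[[0.958,0.19,-0.215,150.804],[-0.287,0.675,-0.68,-1169.059],[0.016,0.713,0.701,1340.956],[0,0,0,1]])}
def cam(n):
    f,cx,cy,E=CAM[n]; return (192/np.tan(np.radians(f/2)),cx,cy,np.array(E,float))
def ray(c,uv):
    f,cx,cy,E=c; d=E[:3,:3]@np.array([(uv[0]-cx)/f,-(uv[1]-cy)/f,-1]); return E[:3,3],d/np.linalg.norm(d)
def proj(c,p):
    f,cx,cy,E=c; q=np.linalg.inv(E)@np.append(p,1); return np.array([cx-f*q[0]/q[2],cy+f*q[1]/q[2]])
def tri(obs):  # [(cam,uv),...]
    A=np.zeros((3,3));b=np.zeros(3)
    for c,uv in obs:
        o,d=ray(c,uv);M=np.eye(3)-np.outer(d,d);A+=M;b+=M@o
    p=np.linalg.solve(A,b)
    return p,max(np.linalg.norm((np.eye(3)-np.outer(d,d))@(p-o)) for o,d in [ray(*x) for x in obs])
def plane(c,uv,z):
    o,d=ray(c,uv); return o+d*(z-o[2])/d[2]
def grab(manip,n,file):
    import pickle
    o=manip.get_obs(); f=manip.grab_frame(n); cv2.imwrite(f"pics/{file}.png",f["frame"])
    E=toolT(o)@np.array(f["mount"]) if n=="wrist" else np.array(f["extrinsics"])
    pickle.dump((192/np.tan(np.radians(f["fov_y"]/2)),f["cx"],f["cy"],E),open(f"pics/{file}.pkl","wb")); return o
E
python3 - <<'E'
from h import *
S,D=cam("scene"),cam("side")
for n,a,b in [("tab",(385,293),(392,288)),("hubA",(465,374),(357,267)),("hubB",(492,421),(359,239)),("tip",(342,212),(399,362)),("bend",(307,230),(439,349)),("basecornerR",(358,290),(387,403)),("base2",(305,313),(460,404)),("base3",(335,276),(405,428)),
 ("base4",(287,297),(445,380))]:
    p,e=tri([(S,np.array(a)/1.5),(D,np.array(b)/1.5)]); print(n,p.round(1),round(e,1))
for n,a,z in [("cup",(408,255),50),("jar",(315,368),55),("mouse",(288,248),20),("tape",(523,360),10)]:
    print(n,plane(S,np.array(a)/1.5,z).round(0))
E
```

```text
tab [553.3  11.3 143.5] 1.3
hubA [515.5 195.3  60.5] 2.3
hubB [552.  300.5  62.4] 0.4
tip [ 486.2 -247.9  186.4] 1.5
bend [ 582.  -231.4  179.3] 1.2
basecornerR [ 477.6 -208.1   -2.1] 0.7
base2 [ 627.7 -235.6  -22. ] 20.8
base3 [ 494.1 -287.4    1.5] 1.8
base4 [ 632.1 -217.7   38.4] 17.1
cup [ 339. -197.   50.]
jar [715.  25.  55.]
mouse [ 537. -447.   20.]
tape [357. 194.  10.]
```

Careful with the scale: shifts go in units of 5 mm. That gives: -30 mm is -6, -18 mm is -3.6.

```bash
echo '[[0, 0, -6, 0, 0, 0], [0, 0, -6, 0, 0, 0], [-6, -3.6, -0.8, 0, 0, 0], [-6, -3.6, -0.8, 0, 0, 0], [-6, -3.6, -0.8, 0, 0, 0], [-6, -3.6, -0.8, 0, 0, 0], [-6, -3.6, -0.8, 0, 0, 0], [-6, -3.6, -0.8, 0, 0, 0], [-6, -3.6, -0.8, 0, 0, 0], [-6, -3.6, -0.8, 0, 0, 0], [-6, -3.6, -0.8, 0, 0, 0], [-6, -3.6, -0.8, 0, 0, 0], [-6, -3.6, -0.8, 0, 0, 0], [-6, -3.6, -0.8, 0, 0, 0], [-6, -3.6, -0.8, 0, 0, 0], [-6, -3.6, 0, 0, 0, 0], [0, 0, 0, 0, 0, 0], [0, 0, 0, 0, 0, 0], [0, 0, 0, 0, 0, 0]]' > path.dat && python3 nudge.py path.dat; python3 -c "
from h import *; from plant import manip
print(grab(manip,'wrist','w1'))"
echo '[[1.6, -6, 0, 0, 0, 0], [1.6, -6, 0, 0, 0, 0], [1.6, -6, 0, 0, 0, 0], [1.6, -6, 0, 0, 0, 0], [0, 0, 0, 0, 0, 0], [0, 0, 0, 0, 0, 0], [0, 0, 0, 0, 0, 0]]' > path.dat && python3 nudge.py path.dat; python3 -c "
from h import *; from plant import manip
print(grab(manip,'wrist','w2')['ee_pos'])"
```

```text
t: 1.73
ee_pos: [505.2, 281.5, 328.0]
ee_rot: [-180.0, -0.1, 165.6]
contact_force: [0.1, 0.9, -0.2]
opening: 94.1
grip_force: 0.0
{'t': 1.7333, 'joint_positions': array([ 1.78934421e+01,  4.13138798e-01,  9.26240865e+01,  2.03357174e-02,
        8.70176547e+01, -5.77330352e+01]), 'joint_vel': array([ 1.50962869, -0.31938172,  0.28028327, -0.07369648, -0.1225014 ,
       -0.19082928]), 'joint_efforts': array([-1.04006756e+00, -3.29503083e+01, -3.31184757e+01, -7.88260804e-03,
        5.84087928e-02, -1.57532118e-03]), 'ee_pos': array([505.19860594, 281.53440602, 328.00948554]), 'ee_rot': array([-1.79987873e+02, -5.72463044e-02,  1.65625403e+02]), 'contact_force': array([ 0.08389611,  0.89613257, -0.20341778]), 'ft_torque': array([ 0.02024668,  0.00535054, -0.00437918]), 'grip_force': 0.0, 'opening': 94.06893926151632}
t: 2.37
ee_pos: [444.7, 174.1, 328.7]
ee_rot: [180.0, 0.0, 165.7]
contact_force: [0.3, 0.7, -0.6]
opening: 94.3
grip_force: 0.0
[444.67987184 174.07558837 328.71922124]
```

```bash
G(){ python3 -c "
from h import *; from plant import manip
print(grab(manip,'wrist','$1')['ee_pos'])"; }
echo '[[-6, -4.4, 0, 0, 0, 0], [-6, -4.4, 0, 0, 0, 0], [-6, -4.4, 0, 0, 0, 0], [-6, -4.4, 0, 0, 0, 0], [0, 0, 0, 0, 0, 0], [0, 0, 0, 0, 0, 0], [0, 0, 0, 0, 0, 0]]' > path.dat && python3 nudge.py path.dat |head -2; G w3
echo '[[0, -6.4, 0, 0, 0, 0], [0, -6.4, 0, 0, 0, 0], [0, -6.4, 0, 0, 0, 0], [0, -6.4, 0, 0, 0, 0], [0, -6.4, 0, 0, 0, 0], [0, -6.4, 0, 0, 0, 0], [0, 0, 0, 0, 0, 0], [0, 0, 0, 0, 0, 0], [0, 0, 0, 0, 0, 0]]' > path.dat && python3 nudge.py path.dat |head -2; G w4
echo '[[-2, -6, 0, 0, 0, 0], [-2, -6, 0, 0, 0, 0], [-2, -6, 0, 0, 0, 0], [0, 0, 0, 0, 0, 0], [0, 0, 0, 0, 0, 0], [0, 0, 0, 0, 0, 0]]' > path.dat && python3 nudge.py path.dat |head -2; G w5
python3 - <<'E'
from h import *; import pickle
P={"tab":(553,11,143),"A":(515,195,62),"B":(552,300,62),"seat":(522,-242,184)}
for w in ["w1","w2","w3","w4","w5"]:
    c=pickle.load(open(f"pics/{w}.pkl","rb"))
    print(w,{k:proj(c,p).round(0).tolist() for k,p in P.items()})
E
```

```text
t: 3.0
ee_pos: [539.4, 59.0, 328.0]
[539.37899449  59.03322679 327.97794985]
t: 3.8
ee_pos: [491.7, -126.6, 328.7]
[ 491.74562036 -126.64025716  328.65586952]
t: 4.35
ee_pos: [498.7, -221.1, 328.4]
[ 498.71895194 -221.07161266  328.38076932]
w1 {'tab': [82.0, 257.0], 'A': [207.0, 188.0], 'B': [274.0, 193.0], 'seat': [-125.0, 295.0]}
w2 {'tab': [167.0, 276.0], 'A': [279.0, 206.0], 'B': [344.0, 211.0], 'seat': [-28.0, 315.0]}
w3 {'tab': [224.0, 198.0], 'A': [337.0, 133.0], 'B': [407.0, 139.0], 'seat': [17.0, 233.0]}
w4 {'tab': [366.0, 198.0], 'A': [460.0, 132.0], 'B': [529.0, 139.0], 'seat': [172.0, 232.0]}
w5 {'tab': [437.0, 176.0], 'A': [522.0, 112.0], 'B': [593.0, 119.0], 'seat': [244.0, 209.0]}
```

```bash
python3 - <<'E'
import cv2,numpy as np
def crop(w,x,y): 
    im=cv2.imread(f"pics/{w}.png")[y:y+150,x:x+200]; return cv2.resize(im,(400,300),interpolation=cv2.INTER_CUBIC)
m=lambda l:np.vstack([np.hstack([crop(*a) for a in l[:2]]),np.hstack([crop(*a) for a in l[2:]])])
cv2.imwrite("pics/m1.png",m([("w1",140,120),("w3",280,60),("w3",130,130),("w4",270,130)]))
cv2.imwrite("pics/m2.png",m([("w4",70,150),("w5",140,140),("w4",100,50),("w2",220,140)]))
E
```

```text
(no output)
```

View pics/m1.png

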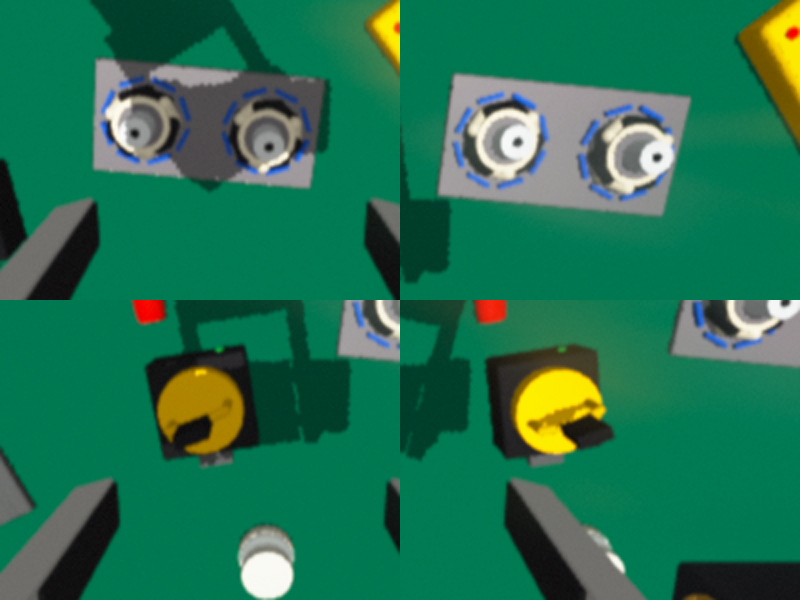

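View pics/m2.png

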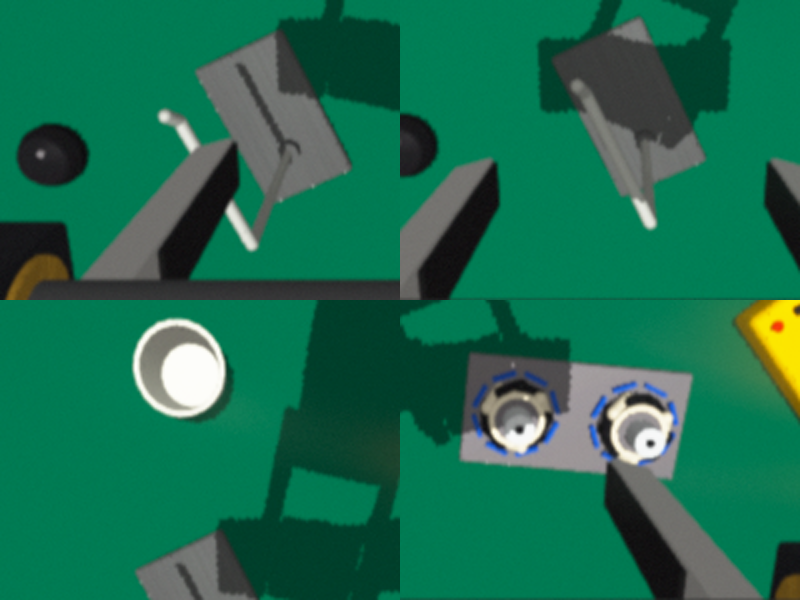

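m1/m2 give these full-frame pixels: hub A w1 (208,186), w2 (280,205), w3 (338.5,131). Hub B is w1 (274.5,193), w2 (344.5,211.5), w3 (408,138.5). Hook tip is w4 (152.5,208), w5 (228.5,183); bend is w4 (195.5,272), w5 (265,252). The tab needs a closer crop.

```bash
python3 - <<'E'
from h import *; import pickle
C={w:pickle.load(open(f"pics/{w}.pkl","rb")) for w in ["w1","w2","w3","w4","w5"]}
def t(n,**k):
    p,e=tri([(C[w],uv) for w,uv in k.items()]); print(n,p.round(1),round(e,2)); return p
A=t("A",w1=(208,186),w2=(280,205),w3=(338.5,131)); B=t("B",w1=(274.5,193),w2=(344.5,211.5),w3=(408,138.5))
T=t("tip",w4=(152.5,208),w5=(228.5,183)); N=t("bend",w4=(195.5,272),w5=(265,252))
for a in (B-A,N-T): print(np.degrees(np.arctan2(a[1],a[0])),np.linalg.norm(a[:2]))
q=[plane(C["w5"],u,12) for u in [(216,169),(260,148.5),(292.5,220),(251,237.5)]]
print(np.round(q,1),np.degrees([np.arctan2(*(q[3]-q[0])[1::-1]),np.arctan2(*(q[2]-q[1])[1::-1])]),np.linalg.norm(q[3]-q[0]))
# camera box top, from w3 crop coords
def crop(w,x,y): 
    im=cv2.imread(f"pics/{w}.png")[y:y+75,x:x+100]; return cv2.resize(im,(400,300),interpolation=cv2.INTER_CUBIC)
L=[("w3",180,150),("w4",300,150),("w2",110,230),("w1",30,220)]
cv2.imwrite("pics/m3.png",np.vstack([np.hstack([crop(*a) for a in L[:2]]),np.hstack([crop(*a) for a in L[2:]])]))
E
```

```text
A [513.2 197.7  62.2] 0.69
B [551.3 300.3  63.1] 0.6
tip [ 484.4 -250.4  193.3] 0.04
bend [ 583.9 -231.8  181.8] 0.64
69.60786027553617 109.45036698263041
10.597461357304443 101.21435276059142
[[ 489.4 -293.    12. ]
 [ 473.6 -207.5   12. ]
 [ 618.8 -180.7   12. ]
 [ 633.9 -265.7   12. ]] [10.71243336 10.48527725] 147.08961949506912
```

View pics/m3.png

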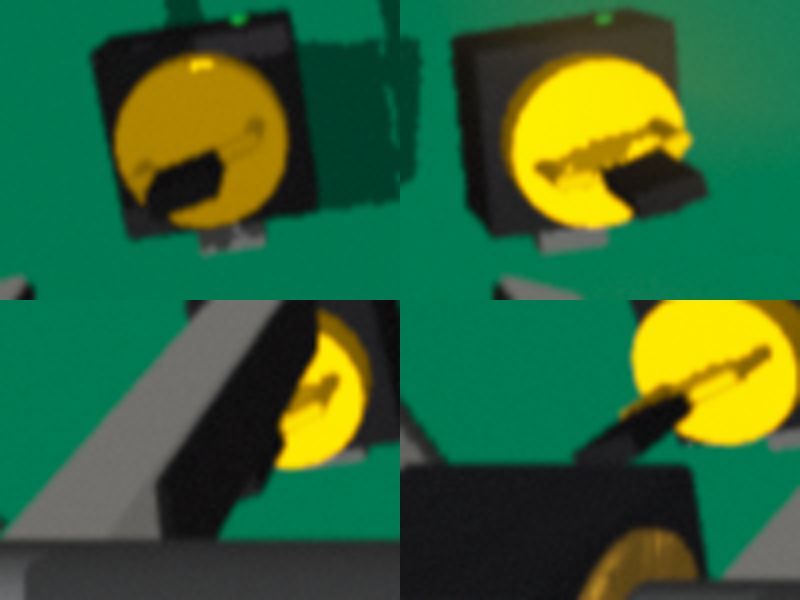

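m3 shows the cap roof centred at about w3 (230,185) and w4 (350,185.5). The tab's outer edge in w4 runs from (360,203) to (376.7,198), with the loop in line with it.

```bash
python3 - <<'E'
from h import *; import pickle
C={w:pickle.load(open(f"pics/{w}.pkl","rb")) for w in ["w1","w2","w3","w4","w5"]}
f=lambda w,x,y:({"w3":(180+x/4,150+y/4),"w4":(300+(x-400)/4,150+y/4),"w2":(110+x/4,230+(y-300)/4),"w1":(30+(x-400)/4,220+(y-300)/4)}[w])
print("roof",tri([(C["w3"],f("w3",201,141)),(C["w4"],f("w4",600,142))]))
print("roof z71",plane(C["w3"],f("w3",201,141),71),plane(C["w4"],f("w4",600,142),71))
def ang(w,a,b,z):
    p,q=plane(C[w],f(w,*a),z),plane(C[w],f(w,*b),z); d=q-p; print(w,p.round(1),q.round(1),np.degrees(np.arctan2(d[1],d[0])).round(1),np.linalg.norm(d).round(1))
ang("w4",(640,213),(707,192),145); ang("w3",(160,213),(222,195),145)
ang("w3",(143,168),(258,125),78); ang("w4",(548,170),(668,127),72)
# box top corners w3
for p in [(95,55),(290,12),(317,208),(130,238)]: print(plane(C["w3"],f("w3",*p),50).round(1))
E
```

```text
roof (array([553.07772179,  12.67064024,  72.08031214]), np.float64(0.47240431769361574))
roof z71 [552.83099152  12.64153267  71.        ] [553.90077208  12.89375158  71.        ]
w4 [558.1   0.9 145. ] [556.4  23.8 145. ] 94.3 23.0
w3 [558.3   3.6 145. ] [557.4  25.5 145. ] 92.3 21.9
w3 [556.3 -11.6  78. ] [550.8  37.1  78. ] 96.5 49.0
w4 [559.9  -9.6  72. ] [554.2  39.9  72. ] 96.5 49.8
[511.3 -22.9  50. ]
[514.2  59.3  50. ]
[597.7  49.5  50. ]
[590.8 -31.8  50. ]
```

Converted, 5 mm is 1, 4 mm is 0.8.

```bash
echo '[[0, 0, 0, 0, 0, 6.42], [0, 0, 0, 0, 0, 6.42], [0, 0, 0, 0, 0, 6.42], [0, 0, 0, 0, 0, 6.42], [0, 0, 0, 0, 0, 6.42], [0, 0, 0, 0, 0, 6.42], [0, 0, 0, 0, 0, 6.42], [0, 0, 0, 0, 0, 6.42], [0, 0, 0, 0, 0, 6.42], [0, 0, 0, 0, 0, 6.42], [0, 0, 0, 0, 0, 6.42]]' > path.dat && python3 nudge.py path.dat 40 |head -3
echo '[[6, 2, 1, 0, 0, 0], [6, 2, 1, 0, 0, 0], [6, 2, 1, 0, 0, 0], [6, 2, 1, 0, 0, 0], [6, 2, 1, 0, 0, 0], [6, 2, 1, 0, 0, 0], [6, 2, 1, 0, 0, 0], [3.6, 0.8, 1, 0, 0, 0], [0, 0, 0, 0, 0, 0], [0, 0, 0, 0, 0, 0], [0, 0, 0, 0, 0, 0], [0, 0, 0, 0, 0, 0]]' > path.dat && python3 nudge.py path.dat
python3 - <<'E'
from h import *; from plant import manip; import pickle
o=grab(manip,'wrist','w6'); c=pickle.load(open("pics/w6.pkl","rb"))
print(o["ee_pos"],o["ee_rot"],proj(c,(552.5,12.6,145.5)))
im=cv2.imread("pics/w6.png"); cv2.imwrite("pics/w6b.png",cv2.resize(im,(768,576),interpolation=cv2.INTER_CUBIC))
E
```

```text
t: 5.32
ee_pos: [498.6, -220.9, 328.7]
ee_rot: [180.0, 0.0, 94.8]
t: 6.32
ee_pos: [552.1, 10.4, 289.0]
ee_rot: [180.0, 0.0, 95.0]
contact_force: [0.1, 0.6, -0.3]
opening: 40.1
grip_force: 0.0
[552.11865966  10.37823679 289.00874045] [1.79952856e+02 2.46658282e-02 9.49715659e+01] [256.08606901 184.25459774]
```

View pics/w6b.png

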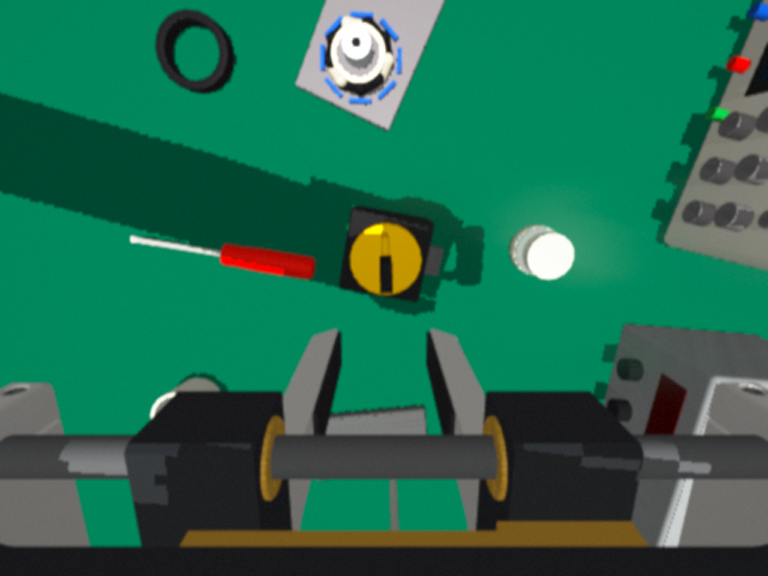

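The tab shows as a near-vertical bar at (386,256)–(387,292) in the 1.5× view, centred between the fingers. The cap is turned about 1.5° from the tool, so I correct that and go down.

```bash
echo '[[0.4, 0.2, 6, 0, 0, -1.5], [0, 0, 6, 0, 0, 0], [0, 0, 6, 0, 0, 0], [0, 0, 4, 0, 0, 0], [0, 0, 3, 0, 0, 0], [0, 0, 3, 0, 0, 0], [0, 0, 2, 0, 0, 0], [0, 0, 2, 0, 0, 0], [0, 0, 0, 0, 0, 0], [0, 0, 0, 0, 0, 0], [0, 0, 0, 0, 0, 0], [0, 0, 0, 0, 0, 0]]' > path.dat && python3 nudge.py path.dat
echo '[[0, 0, 0, 0, 0, 0], [0, 0, 0, 0, 0, 0], [0, 0, 0, 0, 0, 0], [0, 0, 0, 0, 0, 0], [0, 0, 0, 0, 0, 0], [0, 0, 0, 0, 0, 0], [0, 0, 0, 0, 0, 0], [0, 0, 0, 0, 0, 0]]' > path.dat && python3 nudge.py path.dat 0
```

```text
t: 7.37
ee_pos: [553.7, 12.8, 129.6]
ee_rot: [179.9, 0.0, 96.5]
contact_force: [-0.4, 0.7, -0.2]
opening: 39.9
grip_force: 0.0
t: 8.03
ee_pos: [552.9, 13.1, 128.3]
ee_rot: [-180.0, -0.0, 96.5]
contact_force: [0.1, 1.2, -0.2]
opening: 9.7
grip_force: 30.0
```

```bash
echo '[[0, 0, -1, 0, 0, 0], [0, 0, -2, 0, 0, 0], [0, 0, -3, 0, 0, 0], [0, 0, -4, 0, 0, 0], [0, 0, -4, 0, 0, 0], [0, 0, -4, 0, 0, -2], [0, 0, -2, 0, 0, -2], [0, 0, 0, 0, 0, 0], [0, 0, 0, 0, 0, 0], [0, 0, 0, 0, 0, 0]]' > path.dat && python3 nudge.py path.dat
echo '[[-2, -2.4, 0, 0, 0, 0], [-4, -4.8, 0, 0, 0, 0], [-4, -4.8, 0, 0, 0, 0], [-4, -4.8, 0, 0, 0, 0], [-4, -4.8, 0, 0, 0, 0], [-4, -4.8, 0, 0, 0, 0], [-4, -2, 0, 0, 0, 0], [-5, -0.8, 0, 0, 0, 0], [-5, -0.8, 0, 0, 0, 0], [-5, -0.8, 0, 0, 0, 0], [-5, -0.8, 0, 0, 0, 0], [-4, -0.8, 0, 0, 0, 0], [-2, -0.4, 0, 0, 0, 0], [0, 0, 0, 0, 0, 0], [0, 0, 0, 0, 0, 0], [0, 0, 0, 0, 0, 0]]' > path.dat && python3 nudge.py path.dat
python3 - <<'E'
from h import *; from plant import manip; import pickle
for n in ("side","scene","wrist"): o=grab(manip,n,n+"1")
x=np.array([np.cos(np.radians(10.6)),np.sin(np.radians(10.6))]);d=np.array([519.7,-243.5])-o["ee_pos"][:2]
y=np.radians(o["ee_rot"][2]);print(o["ee_pos"],"tool dx dy to seat",d@[np.cos(y),np.sin(y)],d@[np.sin(y),-np.cos(y)])
a=cv2.resize(cv2.imread("pics/side1.png")[190:310,210:340],(400,369),interpolation=cv2.INTER_CUBIC)
b=cv2.resize(cv2.imread("pics/scene1.png")[110:230,160:290],(400,369),interpolation=cv2.INTER_CUBIC)
cv2.imwrite("pics/m4.png",np.hstack([a,b]))
E
```

```text
t: 8.87
ee_pos: [552.4, 13.1, 227.7]
ee_rot: [-179.9, -0.0, 100.5]
contact_force: [0.0, 0.4, -0.4]
opening: 9.9
grip_force: 30.0
t: 10.2
ee_pos: [439.0, -271.3, 227.9]
ee_rot: [-180.0, -0.1, 100.5]
contact_force: [-0.2, 0.1, -1.6]
opening: 10.2
grip_force: 30.0
[ 439.22016418 -271.33706469  228.28901752] tool dx dy to seat 12.57924008794407 84.22392096881627
```

View pics/m4.png

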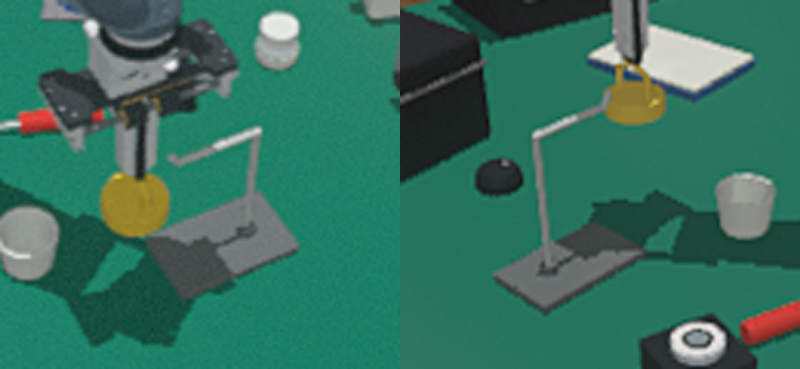

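The cap is held, the lens is uncovered, and the cap stands on the open end of the hook. I line it up laterally and then slide it along the arm.

```bash
echo '[[1.26, 0, 0, 0, 0, 0], [1.26, 0, 0, 0, 0, 0], [0, 2, 0, 0, 0, 0], [0, 2, 0, 0, 0, 0], [0, 2, 0, 0, 0, 0], [0, 2, 0, 0, 0, 0], [0, 2, 0, 0, 0, 0], [0, 0, 0, 0, 0, 0], [0, 0, 0, 0, 0, 0], [0, 0, 0, 0, 0, 0]]' > path.dat && python3 nudge.py path.dat
python3 - <<'E'
from h import *; from plant import manip; import pickle
for n in ("side","scene"): o=grab(manip,n,n+"2")
y=np.radians(o["ee_rot"][2]);d=np.array([519.7,-243.5])-o["ee_pos"][:2];print(o["ee_pos"],d@[np.cos(y),np.sin(y)],d@[np.sin(y),-np.cos(y)])
a=cv2.resize(cv2.imread("pics/side2.png")[205:285,225:315],(400,356),interpolation=cv2.INTER_CUBIC)
b=cv2.resize(cv2.imread("pics/scene2.png")[110:190,180:270],(400,356),interpolation=cv2.INTER_CUBIC)
cv2.imwrite("pics/m5.png",np.hstack([a,b]))
E
```

```text
t: 11.18
ee_pos: [486.0, -251.0, 228.2]
ee_rot: [-180.0, -0.0, 100.5]
contact_force: [0.2, -0.2, -0.5]
opening: 9.8
grip_force: 30.0
[ 485.81749832 -251.03350944  228.27506565] 1.230974299632566 34.688072691663514
```

View pics/m5.png

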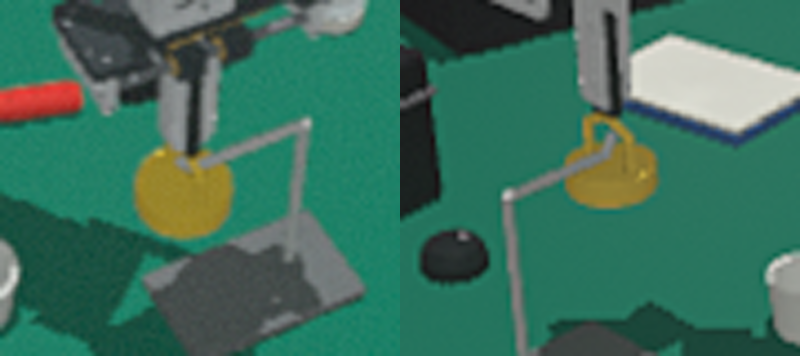

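The hook tip sits inside the loop, about (612,138) in the right crop. I slide on to the seat and lower.

```bash
echo '[[0.2, 1.8, 0, 0, 0, 0], [0, 1.8, 0, 0, 0, 0], [0, 1.8, 0, 0, 0, 0], [0, 1.6, 0, 0, 0, 0], [0, 0, 0, 0, 0, 0], [0, 0, 0, 0, 0, 0], [0, 0, 1, 0, 0, 0], [0, 0, 1, 0, 0, 0], [0, 0, 0.6, 0, 0, 0], [0, 0, 0, 0, 0, 0], [0, 0, 0, 0, 0, 0], [0, 0, 0, 0, 0, 0]]' > path.dat && python3 nudge.py path.dat
echo '[[0, 0, 0.4, 0, 0, 0], [0, 0, 0.4, 0, 0, 0], [0, 0, 0.2, 0, 0, 0], [0, 0, 0, 0, 0, 0], [0, 0, 0, 0, 0, 0], [0, 0, 0, 0, 0, 0]]' > path.dat && python3 nudge.py path.dat
```

```text
t: 12.28
ee_pos: [520.2, -243.7, 215.5]
ee_rot: [180.0, 0.0, 100.5]
contact_force: [0.5, 0.5, -1.3]
opening: 9.7
grip_force: 30.0
t: 12.78
ee_pos: [520.3, -243.6, 210.5]
ee_rot: [180.0, 0.0, 100.5]
contact_force: [-0.2, 0.3, -0.8]
opening: 9.9
grip_force: 30.0
```

```bash
for i in 1 2 3; do echo '[[0, 0, 0.2, 0, 0, 0], [0, 0, 0, 0, 0, 0], [0, 0, 0, 0, 0, 0], [0, 0, 0, 0, 0, 0]]' > path.dat && python3 nudge.py path.dat | sed -n '2p;4p'; done
```

```text
ee_pos: [520.2, -243.6, 209.5]
contact_force: [-0.3, 0.0, -0.2]
ee_pos: [520.4, -243.8, 209.0]
contact_force: [-0.9, 1.2, 3.2]
ee_pos: [520.5, -243.9, 208.7]
contact_force: [-2.8, 1.5, 6.7]
```

Contact was felt at the expected height. I ease off, open a little (staying clear of the hook's upturned end) and rise.

Converted, -1 mm is -0.2, -0.5 mm is -0.1.

```bash
echo '[[0, 0, -0.2, 0, 0, 0], [0, 0, -0.1, 0, 0, 0], [0, 0, 0, 0, 0, 0]]' > path.dat && python3 nudge.py path.dat | sed -n '2p;4p'
echo '[[0, 0, 0, 0, 0, 0], [0, 0, 0, 0, 0, 0], [0, 0, 0, 0, 0, 0], [0, 0, 0, 0, 0, 0], [0, 0, 0, 0, 0, 0]]' > path.dat && python3 nudge.py path.dat 24
echo '[[0, 0, -1, 0, 0, 0], [0, 0, -2, 0, 0, 0], [0, 0, -3, 0, 0, 0], [0, 0, -4, 0, 0, 0], [0, 0, -5, 0, 0, 0], [0, 0, -5, 0, 0, 0], [0, 0, 0, 0, 0, 0], [0, 0, 0, 0, 0, 0], [0, 0, 0, 0, 0, 0]]' > path.dat && python3 nudge.py path.dat
python3 - <<'E'
from h import *; from plant import manip; import pickle
for n in ("side","scene"): o=grab(manip,n,n+"3")
grab(manip,"wrist","w7")
a=cv2.resize(cv2.imread("pics/side3.png")[205:285,225:315],(400,356),interpolation=cv2.INTER_CUBIC)
b=cv2.resize(cv2.imread("pics/scene3.png")[110:250,180:338],(400,356),interpolation=cv2.INTER_CUBIC)
cv2.imwrite("pics/m6.png",np.hstack([a,b]))
E
```

```text
ee_pos: [520.3, -243.8, 209.0]
contact_force: [-0.4, -0.0, 2.1]
t: 14.45
ee_pos: [520.2, -243.5, 208.7]
ee_rot: [-180.0, -0.0, 100.5]
contact_force: [0.1, 0.2, 1.4]
opening: 23.8
grip_force: 0.0
t: 15.2
ee_pos: [520.0, -243.5, 308.6]
ee_rot: [-180.0, -0.0, 100.5]
contact_force: [0.2, 0.7, -0.8]
opening: 24.0
grip_force: 0.0
```

View pics/m6.png

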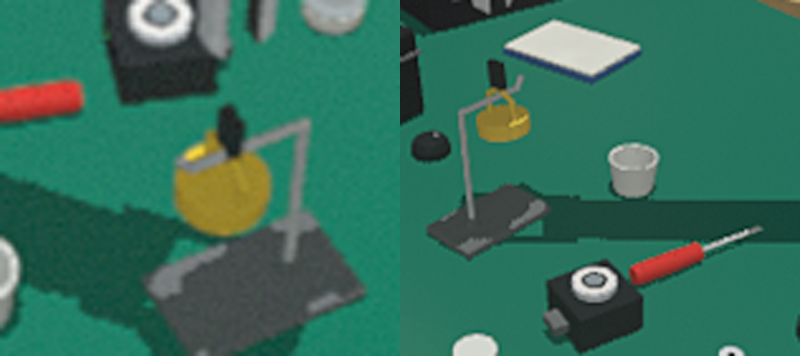

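The cap hangs on the hook by its loop and the tab is free. The lens is in clear view. Next comes wheel A.

```bash
python3 - <<'E'
from h import *
print(tri([(cam("side"),(261,208.8)),(cam("scene"),(257,221.7))]))
E
echo '[[3, 0.6, 0, 0, 0, 0], [6, 1, 0, 0, 0, 0], [6, 1, 0, 0, 0, 0], [6, 1, 0, 0, 0, 0], [6, 1, 1, 0, 0, 0], [6, 1, 2, 0, 0, 0], [6, 1, 3, 0, 0, 0], [6, 1, 3, 0, 0, 0], [6, 1, 3, 0, 0, 0], [6, 1, 3, 0, 0, 0], [6, 1, 3, 0, 0, 0], [6, 1, 3, 0, 0, 0], [6, 1, 3, 0, 0, 0], [6, 1, 3, 0, 0, 0], [6, 1, 3, 0, 0, 0], [0, 0, 0, 0, 0, 0], [0, 0, 0, 0, 0, 0], [0, 0, 0, 0, 0, 0], [0, 0, 0, 0, 0, 0]]' > path.dat && python3 nudge.py path.dat 60
python3 - <<'E'
from h import *; from plant import manip
o=grab(manip,"wrist","w8"); y=np.radians(o["ee_rot"][2]); d=np.array([513.2,197.7])-o["ee_pos"][:2]
print(o["ee_pos"],d@[np.cos(y),np.sin(y)],d@[np.sin(y),-np.cos(y)])
E
```

```text
(array([555.57427665,  14.45378904,  53.03496944]), np.float64(1.3879673750084178))
t: 16.93
ee_pos: [513.0, 196.9, 159.7]
ee_rot: [179.9, 0.0, 100.5]
contact_force: [-0.5, -0.5, 1.7]
opening: 60.1
grip_force: 0.0
[512.96419782 196.88798372 159.65770643] 0.7557151237796174 0.37929903583774455
```

```bash
cat > wgh.py <<'E'
from plant import manip; import numpy as np
r=[]
for i in range(16):
    o=manip.get_obs(); r.append(np.r_[o["contact_force"][2],o["joint_efforts"][1:3]]); manip.grab_frame("wrist")
print(np.mean(r,0).round(3),np.std(r,0).round(3),o["ee_pos"].round(1),o["ee_rot"].round(2),o["opening"].round(1))
E
python3 wgh.py
echo '[[0.2, 0.08, 5, 0, 0, 0], [0, 0, 5, 0, 0, 0], [0, 0, 5, 0, 0, 0], [0, 0, 3, 0, 0, 0], [0, 0, 2, 0, 0, 0], [0, 0, 2, 0, 0, 0], [0, 0, 0, 0, 0, 0], [0, 0, 0, 0, 0, 0], [0, 0, 0, 0, 0, 0], [0, 0, 0, 0, 0, 0]]' > path.dat && python3 nudge.py path.dat
echo '[[0, 0, 0, 0, 0, 0], [0, 0, 0, 0, 0, 0], [0, 0, 0, 0, 0, 0], [0, 0, 0, 0, 0, 0], [0, 0, 0, 0, 0, 0], [0, 0, 0, 0, 0, 0], [0, 0, 0, 0, 0, 0], [0, 0, 0, 0, 0, 0]]' > path.dat && python3 nudge.py path.dat 0
```

```text
t: 18.62
ee_pos: [513.9, 198.6, 50.2]
ee_rot: [179.9, 0.0, 100.5]
contact_force: [0.3, -0.0, -0.0]
opening: 60.1
grip_force: 0.0
t: 19.28
ee_pos: [512.7, 198.4, 49.0]
ee_rot: [-180.0, 0.0, 100.5]
contact_force: [-1.9, 0.4, 1.8]
opening: 25.3
grip_force: 30.0Traceback (most recent call last):
  File "wgh.py", line 5, in <module>
    print(np.mean(r,0).round(3),np.std(r,0).round(3),o["ee_pos"].round(1),o["ee_rot"].round(2),o["opening"].round(1))
                                                                                               ^^^^^^^^^^^^^^^^^^
AttributeError: 'float' object has no attribute 'round'
```

```bash
sed -i 's/o\["opening"\].round(1)/round(o["opening"],1)/' wgh.py
echo '[[0, 0, -0.6, 0, 0, 0], [0, 0, -1.4, 0, 0, 0], [0, 0, -2, 0, 0, 0], [0, 0, -3, 0, 0, 0], [0, 0, -3, 0, 0, 0], [0, 0, -2, 0, 0, 0], [0, 0, 0, 0, 0, 0], [0, 0, 0, 0, 0, 0], [0, 0, 0, 0, 0, 0], [0, 0, 0, 0, 0, 0], [0, 0, 0, 0, 0, 0]]' > path.dat && python3 nudge.py path.dat
python3 wgh.py
```

```text
t: 20.2
ee_pos: [512.1, 198.3, 107.9]
ee_rot: [-179.9, -0.0, 100.5]
contact_force: [-0.1, 0.4, -2.3]
opening: 25.6
grip_force: 30.0
[ -2.658 -35.454 -29.546] [0.46  0.056 0.033] [512.9 198.4 109. ] [-180.      0.    100.51] 25.5
```

Converted, 2 mm is 0.4, 15 mm is 3.

```bash
echo '[[0, 0, 2, 0, 0, 0], [0, 0, 3, 0, 0, 0], [0, 0, 3, 0, 0, 0], [0, 0, 1.6, 0, 0, 0], [0, 0, 1, 0, 0, 0], [0, 0, 0.6, 0, 0, 0], [0, 0, 0.4, 0, 0, 0], [0, 0, 0.2, 0, 0, 0], [0, 0, 0.1, 0, 0, 0], [0, 0, 0, 0, 0, 0], [0, 0, 0, 0, 0, 0], [0, 0, 0, 0, 0, 0]]' > path.dat && python3 nudge.py path.dat
echo '[[0, 0, 0, 0, 0, 0], [0, 0, 0, 0, 0, 0], [0, 0, 0, 0, 0, 0], [0, 0, 0, 0, 0, 0], [0, 0, 0, 0, 0, 0], [0, 0, 0, 0, 0, 0]]' > path.dat && python3 nudge.py path.dat 60
echo '[[0, 0, -1, 0, 0, 0], [0, 0, -2, 0, 0, 0], [0, 0, -4, 0, 0, 0], [0, 0, -4, 0, 0, 0], [0, 0, -1, 0, 0, 0], [0, 0, 0, 0, 0, 0], [0, 0, 0, 0, 0, 0], [0, 0, 0, 0, 0, 0], [0, 0, 0, 0, 0, 0]]' > path.dat && python3 nudge.py path.dat
python3 wgh.py
python3 - <<'E'
from h import *; from plant import manip
o=manip.get_obs(); y=np.radians(o["ee_rot"][2]); d=np.array([551.3,300.3])-o["ee_pos"][:2]
print(d@[np.cos(y),np.sin(y)],d@[np.sin(y),-np.cos(y)])
E
```

```text
t: 22.0
ee_pos: [513.1, 198.5, 49.9]
ee_rot: [180.0, 0.0, 100.5]
contact_force: [-0.4, -0.2, -3.9]
opening: 25.1
grip_force: 30.0
t: 22.5
ee_pos: [513.0, 198.5, 49.6]
ee_rot: [180.0, -0.0, 100.5]
contact_force: [0.2, 0.1, 0.4]
opening: 59.2
grip_force: 0.0
t: 23.25
ee_pos: [511.9, 198.3, 108.1]
ee_rot: [-179.9, -0.0, 100.5]
contact_force: [-0.4, 1.0, -0.1]
opening: 60.0
grip_force: 0.0
[ 1.3000e-02 -3.3834e+01 -2.8118e+01] [0.467 0.113 0.064] [512.9 198.5 109.5] [180.    -0.   100.51] 59.7
93.1498240257787 56.35025179985131
```

Wheel A weighs about 272 g and is back in its nest. Now wheel B.

Converted, 25 mm is 5, 20 mm is 4.

```bash
echo '[[3, 1.8, 0, 0, 0, 0], [5, 3, 0, 0, 0, 0], [5, 3, 0, 0, 0, 0], [3.6, 2.2, 0, 0, 0, 0], [2.02, 1.28, 0, 0, 0, 0], [0, 0, 0, 0, 0, 0], [0, 0, 4, 0, 0, 0], [0, 0, 4, 0, 0, 0], [0, 0, 2, 0, 0, 0], [0, 0, 2, 0, 0, 0], [0, 0, 0, 0, 0, 0], [0, 0, 0, 0, 0, 0], [0, 0, 0, 0, 0, 0]]' > path.dat && python3 nudge.py path.dat 60
echo '[[0, 0, 0, 0, 0, 0], [0, 0, 0, 0, 0, 0], [0, 0, 0, 0, 0, 0], [0, 0, 0, 0, 0, 0], [0, 0, 0, 0, 0, 0], [0, 0, 0, 0, 0, 0], [0, 0, 0, 0, 0, 0], [0, 0, 0, 0, 0, 0]]' > path.dat && python3 nudge.py path.dat 0
echo '[[0, 0, -0.6, 0, 0, 0], [0, 0, -1.4, 0, 0, 0], [0, 0, -2, 0, 0, 0], [0, 0, -3, 0, 0, 0], [0, 0, -3, 0, 0, 0], [0, 0, -2, 0, 0, 0], [0, 0, 0, 0, 0, 0], [0, 0, 0, 0, 0, 0], [0, 0, 0, 0, 0, 0], [0, 0, 0, 0, 0, 0], [0, 0, 0, 0, 0, 0]]' > path.dat && python3 nudge.py path.dat
python3 wgh.py
```

```text
t: 25.13
ee_pos: [552.1, 300.2, 50.5]
ee_rot: [179.9, -0.0, 100.5]
contact_force: [0.9, -0.3, 0.4]
opening: 60.0
grip_force: 0.0
t: 25.8
ee_pos: [551.3, 300.3, 49.6]
ee_rot: [-180.0, 0.0, 100.5]
contact_force: [-0.8, 0.3, 1.8]
opening: 25.3
grip_force: 30.0
t: 26.72
ee_pos: [550.7, 300.0, 108.3]
ee_rot: [-179.9, 0.0, 100.5]
contact_force: [0.7, -0.7, -2.3]
opening: 25.1
grip_force: 30.0
[ -1.564 -42.309 -29.507] [0.354 0.065 0.035] [551.4 300.3 109.5] [180.     0.   100.51] 25.7
```

Wheel B weighs about 160 g, so A is the heavier. I put B back and take A.

Careful with the scale: shifts go in units of 5 mm. That gives: 15 mm is 3, 10 mm is 2.

```bash
echo '[[0, 0, 2, 0, 0, 0], [0, 0, 3, 0, 0, 0], [0, 0, 3, 0, 0, 0], [0, 0, 1.6, 0, 0, 0], [0, 0, 1, 0, 0, 0], [0, 0, 0.6, 0, 0, 0], [0, 0, 0.4, 0, 0, 0], [0, 0, 0.2, 0, 0, 0], [0, 0, 0.14, 0, 0, 0], [0, 0, 0, 0, 0, 0], [0, 0, 0, 0, 0, 0], [0, 0, 0, 0, 0, 0]]' > path.dat && python3 nudge.py path.dat
echo '[[0, 0, 0, 0, 0, 0], [0, 0, 0, 0, 0, 0], [0, 0, 0, 0, 0, 0], [0, 0, 0, 0, 0, 0], [0, 0, 0, 0, 0, 0], [0, 0, 0, 0, 0, 0]]' > path.dat && python3 nudge.py path.dat 60
echo '[[0, 0, -1, 0, 0, 0], [0, 0, -2, 0, 0, 0], [0, 0, -4, 0, 0, 0], [0, 0, -4, 0, 0, 0], [0, 0, -1, 0, 0, 0], [0, 0, 0, 0, 0, 0], [-3, -1.8, 0, 0, 0, 0], [-5, -3, 0, 0, 0, 0], [-5, -3, 0, 0, 0, 0], [-3.6, -2.2, 0, 0, 0, 0], [-2, -1.28, 0, 0, 0, 0], [0, 0, 0, 0, 0, 0], [0, 0, 0, 0, 0, 0], [0, 0, 0, 0, 0, 0]]' > path.dat && python3 nudge.py path.dat
echo '[[0, 0, 4, 0, 0, 0], [0, 0, 4, 0, 0, 0], [0, 0, 2, 0, 0, 0], [0, 0, 2, 0, 0, 0], [0, 0, 0, 0, 0, 0], [0, 0, 0, 0, 0, 0], [0, 0, 0, 0, 0, 0]]' > path.dat && python3 nudge.py path.dat
```

```text
t: 28.52
ee_pos: [551.6, 300.4, 50.2]
ee_rot: [180.0, -0.0, 100.5]
contact_force: [-0.0, 0.4, -1.4]
opening: 25.5
grip_force: 30.0
t: 29.02
ee_pos: [551.4, 300.3, 49.9]
ee_rot: [180.0, -0.0, 100.5]
contact_force: [-0.5, 0.5, -0.1]
opening: 59.4
grip_force: 0.0
t: 30.18
ee_pos: [513.2, 199.2, 109.7]
ee_rot: [180.0, -0.0, 100.5]
contact_force: [0.1, -0.6, -0.3]
opening: 59.9
grip_force: 0.0
t: 30.77
ee_pos: [513.7, 198.9, 50.6]
ee_rot: [179.9, 0.0, 100.5]
contact_force: [0.5, -0.5, -0.1]
opening: 59.8
grip_force: 0.0
```

Converted, -20 mm is -4, -10 mm is -2.

```bash
echo '[[0, 0, 0, 0, 0, 0], [0, 0, 0, 0, 0, 0], [0, 0, 0, 0, 0, 0], [0, 0, 0, 0, 0, 0], [0, 0, 0, 0, 0, 0], [0, 0, 0, 0, 0, 0], [0, 0, 0, 0, 0, 0], [0, 0, 0, 0, 0, 0]]' > path.dat && python3 nudge.py path.dat 0
echo '[[0, 0, -0.6, 0, 0, 0], [0, 0, -1.4, 0, 0, 0], [0, 0, -2, 0, 0, 0], [0, 0, -4, 0, 0, 0], [0, 0, -4, 0, 0, 0], [0, 0, -4, 0, 0, 0], [0, 0, -4, 0, 0, 0], [0, 0, -2, 0, 0, 0], [0, 0, 0, 0, 0, 0], [0, 0, 0, 0, 0, 0], [0, 0, 0, 0, 0, 0]]' > path.dat && python3 nudge.py path.dat
python3 wgh.py
python3 - <<'E'
from h import *; from plant import manip
o=manip.get_obs(); y=np.radians(o["ee_rot"][2]); d=np.array([553.5,12.8])-o["ee_pos"][:2]
print(d@[np.cos(y),np.sin(y)],d@[np.sin(y),-np.cos(y)])
grab(manip,"scene","scene5"); grab(manip,"wrist","w9")
E
```

```text
t: 31.43
ee_pos: [513.1, 198.5, 49.9]
ee_rot: [180.0, 0.0, 100.5]
contact_force: [0.2, 0.2, 0.6]
opening: 25.8
grip_force: 30.0
t: 32.35
ee_pos: [511.9, 198.4, 158.4]
ee_rot: [-179.9, -0.0, 100.5]
contact_force: [0.3, -0.2, -3.3]
opening: 25.3
grip_force: 30.0
[ -2.89  -34.451 -31.34 ] [0.496 0.305 0.244] [512.9 198.5 159.8] [180.     0.   100.51] 25.4
-190.03058764803777 6.042559713265508
```

```bash
echo '[[-1.6, 0, 0, 0, 0, 0], [-3.2, 0.1, 0, 0, 0, 0], [-4, 0.1, 0, 0, 0, 0], [-4, 0.1, 0, 0, 0, 0], [-4, 0.1, 0, 0, 0, 0], [-4, 0.2, 0, 0, 0, 0], [-4, 0.2, 0, 0, 0, 0], [-4, 0.2, 0, 0, 0, 0], [-4, 0.2, 0.2, 0, 0, 0], [-3.2, 0, 0.2, 0, 0, 0], [-1.9, 0, 0.2, 0, 0, 0], [0, 0, 0, 0, 0, 0], [0, 0, 0, 0, 0, 0], [0, 0, 0, 0, 0, 0], [0, 0, 0, 0, 0, 0]]' > path.dat && python3 nudge.py path.dat
python3 - <<'E'
from h import *; from plant import manip
for n in ("scene","side","wrist"): o=grab(manip,n,n+"6")
print(o["ee_pos"],o["joint_vel"].round(2))
a=cv2.resize(cv2.imread("pics/side6.png")[130:310,150:350],(400,360),interpolation=cv2.INTER_CUBIC)
b=cv2.resize(cv2.imread("pics/scene6.png")[140:320,180:380],(400,360),interpolation=cv2.INTER_CUBIC)
cv2.imwrite("pics/m7.png",np.hstack([a,b]))
E
```

```text
t: 34.5
ee_pos: [553.1, 14.1, 156.8]
ee_rot: [-180.0, -0.0, 100.6]
contact_force: [-0.1, -0.3, -3.6]
opening: 25.3
grip_force: 30.0
[553.19032223  14.08865737 156.79302925] [-0.19  0.07 -0.17 -0.09 -0.05 -0.  ]
```

View pics/m7.png

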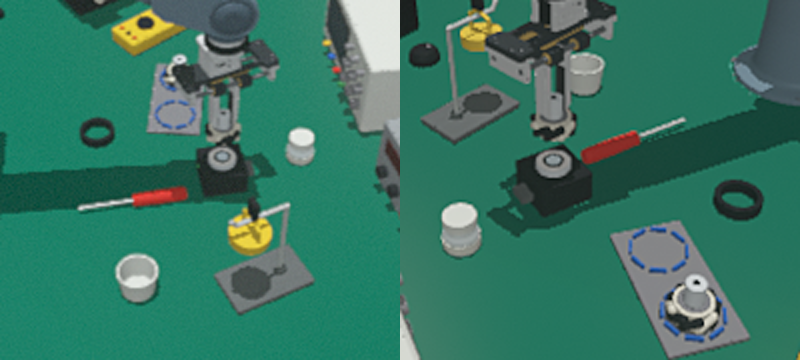

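The heavier wheel is level above the lens, wheel B stands in its nest, and the cap is on the hook. I trim 1 mm, settle and hand in.

Converted, -1 mm is -0.2.

```bash
echo '[[-0.2, 0, 0, 0, 0, 0], [0, 0, 0, 0, 0, 0], [0, 0, 0, 0, 0, 0], [0, 0, 0, 0, 0, 0], [0, 0, 0, 0, 0, 0], [0, 0, 0, 0, 0, 0]]' > path.dat && python3 nudge.py path.dat | sed -n 2p; python3 -c "
from plant import manip; print(manip.job_done())"
```

```text
ee_pos: [553.5, 12.3, 156.7]
the job is handed in; nothing more can be done
None
```

I handed the job in at about 35 s of the 72 s. The cap hangs on its hook, the lighter wheel (about 160 g) is upright in nest 2, and the heavier one (about 270 g, from nest 1) is held level over the lens, with its underside about 55 mm and its middle about 68 mm above the glass; the judged result was not reported back.

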